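# Top up the carton column and slide its carrier to the green station

## Robot

A 7-joint arm with a two-finger parallel gripper is mounted at the origin on the work surface. World frame = base frame: x ahead of the robot, y to its left, z up, the work surface at z = 0. Lengths are in m, angles in rad, forces in N, time in s.
With the tool pointing down it reaches from about 0.35 to 0.9 m from the base axis. Payload 7.2 kg.
Tool frame: the origin (TCP) lies between the finger pads; the fingertips stand tip_reach ahead of it and the grasp point (between the pads) lies 8 mm behind it (tip_reach is the distance from the TCP to the fingertips, in m); z points along the fingers, y is the line along which they close (so a half turn about z gives the same grasp; the last joint's range is limited). The gripper opens to 85 mm and grips with 20 to 120 N. Pads are 22 mm wide; open, the fingers measure 114 mm over their backs; the gripper's body (76 mm by 85 mm) begins 54 mm behind the grasp point. The pads swing forward as they close: fully open they stand 13 mm farther back than shut.
Start: joints at [1.144, 0.411, -0.013, 1.596, 0.006, 1.134, -0.082], TCP at [0.219, -0.585, 0.242] pointing down, gripper open.
Joint ranges: [-2.95, 2.95], [-0.29, 1.99], [-1.47, 1.44], [0.14, 2.54], [-1.03, 4.17], [0.13, 1.85], [-2.86, 2.86]. Speed limits (rad/s): [2.39, 2.39, 3.01, 3.01, 3.14, 3.14, 3.14].

## Interface

Orientations are given as a unit quaternion [x, y, z, w].
In Python, from rig import get_obs, read_camera, get_calibration, hand_in, tip_reach gives the robot as it stands.
- The arm moves only by the tool carry_out, never from a script. Its argument "deltas" is a list of rows, each a list of 7 numbers: the shift along the tool's x, y, z in mm, then the turn, a rotation vector about the tool's x, y, z in degrees, then the finger opening in mm, from 0 to 85.4. In form: [[x, y, z, wx, wy, wz, gripper], ...]. A call has 1 to 20 rows; each row shifts and turns the commanded pose from where the row before left it, along the tool's axes as they then stand; what a row does not reach is not made up. A row lasts 1/8 s, in which the tool goes at most 62.5 mm and 10.7 degrees, less where a joint would pass 70% of its speed; a pose out of reach is approached as far as the arm can. A call with a gripper value outside its range is refused whole. The fingers move at their own pace and stop on an object; "newtons" is the grip in N (left out, the last holds). Time passes only in rows, so rows that do not move let the fingers close. It gives the time, the measured TCP pose, the force, the opening and the grip force at its end, in the units of the state.
- get_obs(): the state, without advancing time (a new reading comes with each control period).
- read_camera(name): name is "side" or "top"; returns the picture (400x640x3 uint8, red, green, blue); there is no depth.
- get_calibration(name): a dict with "fx", "fy", "cx", "cy" (pixels), "k1" (the pictures are not rectified: a ray, as slopes to the right and down, at radius r is drawn at 1 + k1 r^2 times it, then the intrinsics apply), "cam_to_world" (4x4, takes a point from camera to world coordinates). Camera axes: x right, y up, looking along -z (the intrinsics and any distortion apply to the point x, -y, -z); pixel columns grow to the right and rows downward; lengths in m; the calibration is good to about 2 mm. A picture is of the moment at which its call begins. get_calibration takes no time and is no camera call.
- hand_in(): hands the job in; it is judged then, once.
The state is a dict: "time": time; "joints": joint angles; "qvel": joint speeds; "tau": joint torques, N m; "eef_pos": TCP position; "orientation": TCP orientation; "force": force on the tool from outside, world axes, zero at the start; "moment": the same for the moment, N m; "gripper_width": finger opening in m; "grip_force": force on a finger pad.
Only numpy, scipy, OpenCV 4.12 (cv2) and the standard library are available. Lean on these libraries where they do the work, as an engineer would, in place of code of your own. Each camera call takes 0.05 s, during which the arm holds its last target. There are 200 camera calls.

## Task

Set the loose yellow carton gently and squarely on top of the column of two blue cartons while the carrier still waits at the loading end of the rail (corners flush with the carton below, long sides the same way, either end first). Then let go of it and slide the carrier gently along the rail until it has clicked into the detent of the station beside the green marker, with the column still standing square, and leave it there. Do not disturb the white carton, the tin or the bottle.

Things in the scene. Friction and masses are not known exactly. Their poses are not given: they have to be found in the camera images.
- rail: Low steel rail slide fixed on the table, 90 mm wide (x), 600 mm long (y), 28 mm high, black 38 mm stops at both ends. Origin on the table at its middle; +y is the direction of travel from the loading end (-y) to the stations, x across. Two stations, at y = 0 and y = 120 mm of this frame, each with a sprung detent notch between the rails
- carrier: Aluminium plate 120 (x) x 200 (y) x 8 mm with a red push plate; runs only along the rail. Origin on the table under its middle, axes as the rail's; starts at y = -160 to -110 mm of the rail's frame (loading end). A detent catches it within about 5 mm either side and draws it to the centre; entering or leaving a notch takes about 6 to 10 N, sliding elsewhere 2 to 3 N
- carrier_mid (a point): Centre of the carrier's deck, on its top face, 38 mm above the table; axes as the rail's. A short red line on each long edge of the deck marks its middle; the column stands, on a black mat, 30 mm towards +y from this point
- carrier_post (a point): Middle of the top edge of the red upright push plate on the carrier's rear (-y) end: 60 mm wide (x), 12 mm thick (y), 50 mm tall above the deck, its top 88 mm above the table, its rear face 6 mm behind this point; 90 mm behind carrier_mid
- marker_green: Fixed green block, 50 x 56 x 30 mm, with a line across its middle, on the table beside the rail on its +x side, level with the station where the carrier must go: carrier_mid must come to y = 0 in this block's frame (axes as the rail's). Origin: centre of its underside
- marker_white: The same block in white, beside the other station
- carton_low: Closed blue carton with white labels, 60 x 100 x 45 mm (x, y, z), about 0.2 kg, on the carrier's deck. Origin: centre of its underside; z up, y along its length
- carton_mid: The same blue carton, standing on carton_low; its top is 128 mm above the table
- carton_new: Closed yellow carton with orange labels, 60 x 100 x 45 mm (x, y, z), 0.14 to 0.28 kg, lying flat on the table on the robot's side of the rail. Origin: centre of its underside; y along its length
- white_carton: White carton with green labels, 50 x 75 x 50 mm on the table, to be left alone. Origin: centre of its underside
- tin: White tin, 84 mm across, 110 mm tall, to be left alone. Origin: centre of its underside
- bottle: Blue bottle with red cap, 64 mm across, 150 mm tall, to be left alone. Origin: centre of its underside
Not all that is in view belongs to the job. Of the things that look like the carton_new, take the one that is nearest to the robot's base at the start.

How it is judged:
By the outcome, as a careful person would: the job done as asked, in the order asked, and still so for the second after the job is handed in, with the robot touching nothing.
It also fails if it takes over 62 s, if anything falls off the work surface, if the arm or the gripper's body presses on something with over 40 N, if the wrist force passes 120 N, or if a joint passes its speed limit or range.

## Working session

There is one attempt and no reset: what is moved stays moved. The work goes in short steps, Python scripts to look and compute and a tool call to move; the robot and the scene stay as the last step left them, time stands still between calls to the robot, and variables do not carry over. Pictures are saved under pics/ and viewed, at most 11 in all, crops included, and the job is handed in when it is done.

Besides the shell and the picture viewer there is one more tool, called after ">>>" as name([rows], argument=value, ...), one row to a line, values as JSON. carry_out: Moves the arm, as the interface text tells. Its arguments: {"type":"object","properties":{"deltas":{"type":"array"},"newtons":{"type":"number"}},"required":["deltas"]}

```bash
mkdir -p pics; ls; python3 - <<'E'
from rig import *
import cv2
for n in("top","side"):
    im=read_camera(n); cv2.imwrite(f"pics/{n}0.png",im[:,:,::-1]); c=get_calibration(n); print(n,c)
print(get_obs(), tip_reach if not callable(tip_reach) else tip_reach())
E
```

```text
pics
top {'fx': 424.8806768871156, 'fy': 424.8806768871156, 'cx': 320.6902773823213, 'cy': 205.46747090803473, 'k1': 0.021182898502960148, 'cam_to_world': array([[ 0.02331189,  0.98614012, -0.16426877,  0.45600604],
       [-0.99935513,  0.0184977 , -0.03077597,  0.06881979],
       [-0.02731082,  0.16488028,  0.9859354 ,  0.95267689],
       [ 0.        ,  0.        ,  0.        ,  1.        ]])}
side {'fx': 478.16605676402094, 'fy': 478.16605676402094, 'cx': 328.9009567145881, 'cy': 192.39417277817472, 'k1': -0.028630129547125776, 'cam_to_world': array([[-0.92820441,  0.20284508, -0.31191416,  0.30495322],
       [-0.37186491, -0.47788242,  0.79582968,  0.86397098],
       [ 0.01237184,  0.85468255,  0.51900354,  0.59427903],
       [ 0.        ,  0.        ,  0.        ,  1.        ]])}
{'time': 0.1, 'joints': array([ 1.14378592,  0.41181139, -0.01275059,  1.59699375,  0.00560926,
        1.13431561, -0.08215845]), 'qvel': array([ 0.00061676, -0.00147205, -0.0005514 , -0.00218627,  0.00199547,
        0.00145432,  0.00095331]), 'tau': array([ 3.12919779e-03, -6.01828551e+01,  6.84893187e-01, -3.00087154e+01,
        1.40816916e-02,  6.46314496e-03,  4.31043600e-05]), 'eef_pos': array([ 0.21929837, -0.58477851,  0.24152859]), 'orientation': array([ 9.83940343e-01,  1.78496066e-01, -1.81503919e-04, -7.23776112e-04]), 'force': array([ 0.47272379, -0.61378312, -0.09544176]), 'moment': array([ 0.01767096,  0.03406201, -0.02068933]), 'grip_force': 0.0, 'gripper_width': 0.08523609970848005} 0.011
```

View pics/top0.png

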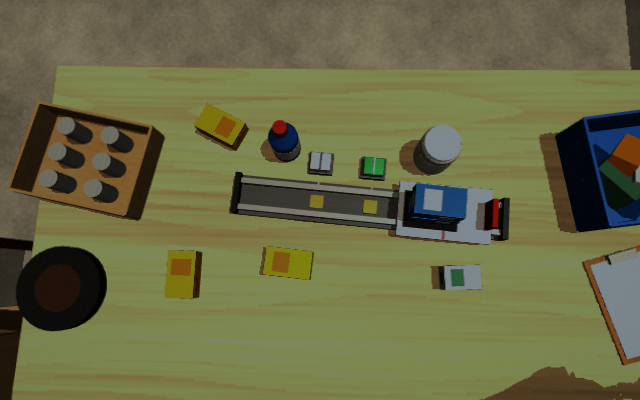

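View pics/side0.png

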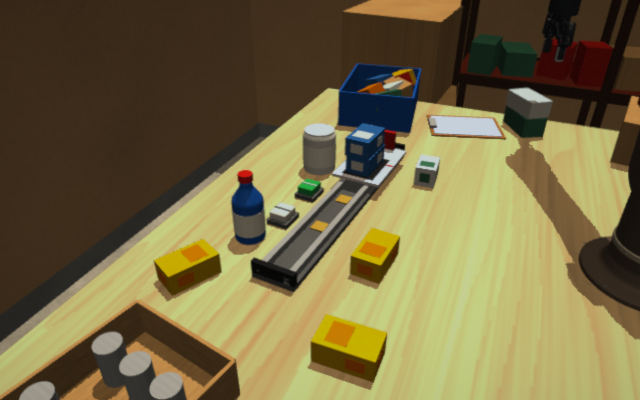

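Top view candidates for the yellow carton are (221,126), beyond the rail, (183,274) and (288,263). I'll compute their distances to the base and check a close crop.

```bash
cat > h.py <<'E'
from rig import *
import numpy as np, cv2
def ray(n,px):
    c=get_calibration(n); T=c["cam_to_world"]; px=np.atleast_2d(np.asarray(px,float))
    d=np.c_[(px[:,0]-c["cx"])/c["fx"],(px[:,1]-c["cy"])/c["fy"]]; u=d.copy()
    for _ in range(10): u=d/(1+c["k1"]*(u**2).sum(1,keepdims=True))
    return T[:3,3], np.c_[u[:,0],-u[:,1],-np.ones(len(u))]@T[:3,:3].T
def plane(n,px,z):
    o,d=ray(n,px); return o+d*((z-o[2])/d[:,2:3])
def proj(n,P):
    c=get_calibration(n); T=c["cam_to_world"]; q=(np.atleast_2d(P)-T[:3,3])@T[:3,:3]
    u=np.c_[q[:,0]/-q[:,2],-q[:,1]/-q[:,2]]; u=u*(1+c["k1"]*(u**2).sum(1,keepdims=True))
    return u*[c["fx"],c["fy"]]+[c["cx"],c["cy"]]
def crop(im,x,y,w,h,s): return cv2.resize(im[y:y+h,x:x+w],None,fx=s,fy=s,interpolation=cv2.INTER_CUBIC)
E
python3 - <<'E'
from h import *
print(plane("top",[(221,126),(183,274),(288,263)],.045))
print([np.linalg.norm(p[:2]) for p in plane("top",[(221,126),(183,274),(288,263)],.045)])
t=cv2.imread("pics/top0.png"); s=cv2.imread("pics/side0.png")
g=lambda i:np.clip(i.astype(float)*1.6,0,255).astype(np.uint8)
a=np.hstack([crop(t,390,160,125,90,3.2),crop(t,250,230,125,90,3.2)])
b=np.hstack([crop(s,325,110,125,90,3.2),crop(s,325,215,125,90,3.2)])
cv2.imwrite("pics/c1.png",g(np.vstack([a,b])))
E
```

```text
[[0.78406002 0.3254679  0.045     ]
 [0.45429682 0.38605206 0.045     ]
 [0.48217919 0.16365458 0.045     ]]
[np.float64(0.8489284203575485), np.float64(0.5961726167768213), np.float64(0.5091950469103866)]
```

View pics/c1.png

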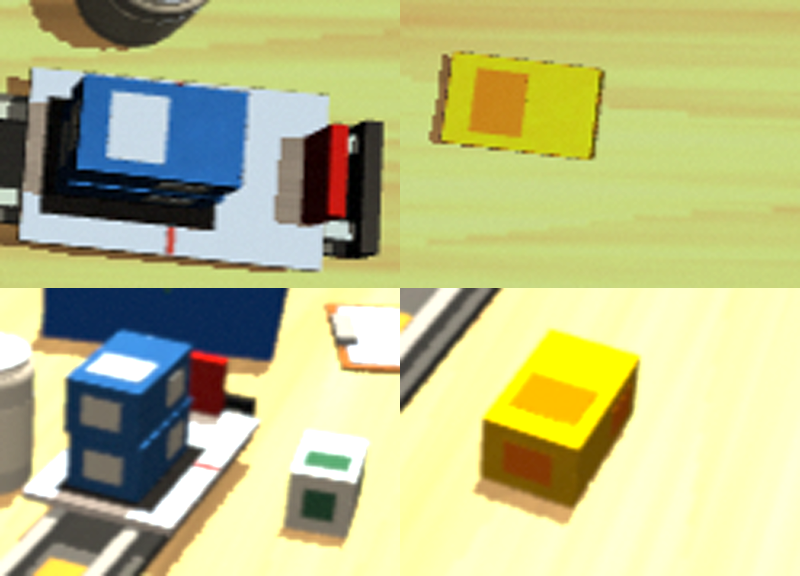

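The crop shows a plain yellow carton with orange labels at top pixel (288,263). It is 0.51 m from the base and the nearest one. The blue column top is at about (440,203), with the red post at about (495,213).

```bash
cat >> h.py <<'E'
def facefit(n,im,hsvlo,hsvhi,box,z,pre=None):
    x,y,w,h=box; hsv=cv2.cvtColor(im,cv2.COLOR_RGB2HSV); m=np.zeros(im.shape[:2],np.uint8)
    for lo,hi in zip(hsvlo,hsvhi): m[y:y+h,x:x+w]|=cv2.inRange(hsv,np.array(lo),np.array(hi))[y:y+h,x:x+w]
    m=cv2.morphologyEx(m,cv2.MORPH_CLOSE,np.ones((3,3)));m=cv2.morphologyEx(m,cv2.MORPH_OPEN,np.ones((3,3)))
    c=max(cv2.findContours(m,0,cv2.CHAIN_APPROX_NONE)[0],key=cv2.contourArea)
    f=np.zeros_like(m); cv2.drawContours(f,[c],-1,1,-1)
    v,u=np.nonzero(f); P=plane(n,np.c_[u,v],z)[:,:2]
    Cw=plane(n,c[:,0,:],z)[:,:2]; r=cv2.minAreaRect((Cw*1000).astype(np.float32))
    w_,V=np.linalg.eigh(np.cov(P.T)); a=V[:,1]*np.sign(V[1,1])
    return dict(cent=P.mean(0).round(4),yaw=round(float(np.degrees(np.arctan2(-a[0],a[1]))),2),
      size=(np.sqrt(12*w_)*1000).round(1),rect=[np.round(q,1) for q in r],f=f,c=c)
E
python3 - <<'E'
from h import *
t=cv2.cvtColor(cv2.imread("pics/top0.png"),cv2.COLOR_BGR2RGB); s=cv2.cvtColor(cv2.imread("pics/side0.png"),cv2.COLOR_BGR2RGB)
H=cv2.cvtColor(t,cv2.COLOR_RGB2HSV);S=cv2.cvtColor(s,cv2.COLOR_RGB2HSV)
# samples: (crop px -> image px)
q=lambda n,x,y:print(n,x,y,(H if n=='t' else S)[y,x])
for p in [(300,262),(281,262),(312,268),(264,255),(450,200),(433,200),(430,221),(447,219),(460,216),(480,200),(480,205),(495,214),(492,210),(404,215)]: q('t',*p)
for p in [(372,236),(380,245),(390,253),(360,262),(345,262),(360,134),(365,128),(350,140),(347,150),(378,150),(390,130)]: q('s',*p)
E
```

```text
t 300 262 [ 31 222 130]
t 281 262 [ 18 221 126]
t 312 268 [ 33 108 127]
t 264 255 [ 17 141  83]
t 450 200 [106 194 113]
t 433 200 [103  33 145]
t 430 221 [109 200  14]
t 447 219 [45 21 24]
t 460 216 [106 193 116]
t 480 200 [102  30 143]
t 480 205 [15 47 87]
t 495 214 [  1 233 125]
t 492 210 [  2 241  37]
t 404 215 [0 0 3]
s 372 236 [ 26 255 200]
s 380 245 [ 23 255 201]
s 390 253 [ 21 248  73]
s 360 262 [ 21 248  78]
s 345 262 [ 23 114 199]
s 360 134 [ 71  13 209]
s 365 128 [105 182 147]
s 350 140 [106 184  47]
s 347 150 [105 187  45]
s 378 150 [105 185  66]
s 390 130 [168 178  79]
```

```bash
cat > m.py <<'E'
from h import *
def yel(n,im,box,z): 
    return facefit(n,im,[(12,170,105 if n=='top' else 140)],[(38,255,255)],box,z)
def blu(n,im,box,z):
    return facefit(n,im,[(98,140,80 if n=='top' else 105)],[(112,255,255)],box,z)
def show(k,r): print(k,{a:r[a] for a in("cent","yaw","size","rect")})
E
python3 - <<'E'
from m import *
t=cv2.cvtColor(cv2.imread("pics/top0.png"),cv2.COLOR_BGR2RGB); s=cv2.cvtColor(cv2.imread("pics/side0.png"),cv2.COLOR_BGR2RGB)
show('ytop',a:=yel("top",t,(250,230,80,60),.045)); show('yside',b:=yel("side",s,(340,220,70,70),.045))
show('btop',c:=blu("top",t,(400,170,75,60),.128)); show('bside',d:=blu("side",s,(335,115,60,60),.128))
show('red',e:=facefit("top",t,[(0,200,85),(170,200,85)],[(8,255,255),(180,255,255)],(480,190,35,50),.088))
show('grn',g:=facefit("top",t,[(45,120,70)],[(75,255,255)],(355,145,40,45),.030))
# rail black/ deck white : fit deck edge lines
hsv=cv2.cvtColor(t,cv2.COLOR_RGB2HSV)
m=((hsv[:,:,1]<60)&(hsv[:,:,2]>120)).astype(np.uint8)
# deck lower long edge: last white row in cols 404..480 ; upper edge: first white row
lo=[];up=[]
for u in range(402,486):
    v=np.nonzero(m[180:255,u])[0]+180
    lo.append((u,v.max()+.5)); 
    if u>468: up.append((u,v.min()-.5))
for k,l in(("lo",lo),("up",up)):
    P=plane("top",l,.038)[:,:2]; f=cv2.fitLine(P.astype(np.float32),cv2.DIST_HUBER,0,.01,.01).ravel(); f[:2]*=np.sign(f[1])
    print(k,np.degrees(np.arctan2(-f[0],f[1])),f[2:])
# red line middle
r=((hsv[:,:,0]<8)|(hsv[:,:,0]>170))&(hsv[:,:,1]>100)&(hsv[:,:,2]>60)
v,u=np.nonzero(r[225:245,430:460]); print("redline",plane("top",[(u.mean()+430,v.mean()+225)],.038), len(u))
o=t.copy()
for q in(a,c,e,g): cv2.drawContours(o,[q["c"]],-1,(255,0,255),1)
o2=s.copy()
for q in(b,d): cv2.drawContours(o2,[q["c"]],-1,(255,0,255),1)
cv2.imwrite("pics/ov.png",np.vstack([crop(o,240,140,270,160,2.9),np.pad(crop(o2,325,110,160,60,2.2),((0,0),(0,783-352),(0,0)))])[:,:,::-1])
E
```

```text
ytop {'cent': array([0.4832, 0.165 ]), 'yaw': -5.49, 'size': array([59.5, 99.3]), 'rect': [array([483.4, 165.2]), array([99.3, 59.5]), np.float64(84.6)]}
yside {'cent': array([0.483 , 0.1669]), 'yaw': -5.02, 'size': array([59.3, 99. ]), 'rect': [array([483.2, 164.7]), array([99. , 59.3]), np.float64(84.4)]}
btop {'cent': array([ 0.6079, -0.1388]), 'yaw': -5.5, 'size': array([58.8, 98.6]), 'rect': [array([ 608.1, -138.7]), array([98.6, 58.8]), np.float64(84.2)]}
bside {'cent': array([ 0.6036, -0.1672]), 'yaw': 67.87, 'size': array([42.6, 60.8]), 'rect': [array([ 605.6, -163. ]), array([52.9, 59.6]), np.float64(83.0)]}
red {'cent': array([ 0.5917, -0.2587]), 'yaw': 85.27, 'size': array([ 9.9, 56.9]), 'rect': [array([ 592.3, -259.1]), array([10., 56.]), np.float64(87.5)]}
grn {'cent': array([ 0.7019, -0.0187]), 'yaw': -3.91, 'size': array([38.3, 44.6]), 'rect': [array([701.9, -18.7]), array([44.4, 38. ]), np.float64(85.5)]}
lo -4.700247 [ 0.53902215 -0.18271136]
up -3.994053 [ 0.6534021  -0.24057297]
redline [[ 0.55001771 -0.16494308  0.038     ]] 12
```

View pics/ov.png

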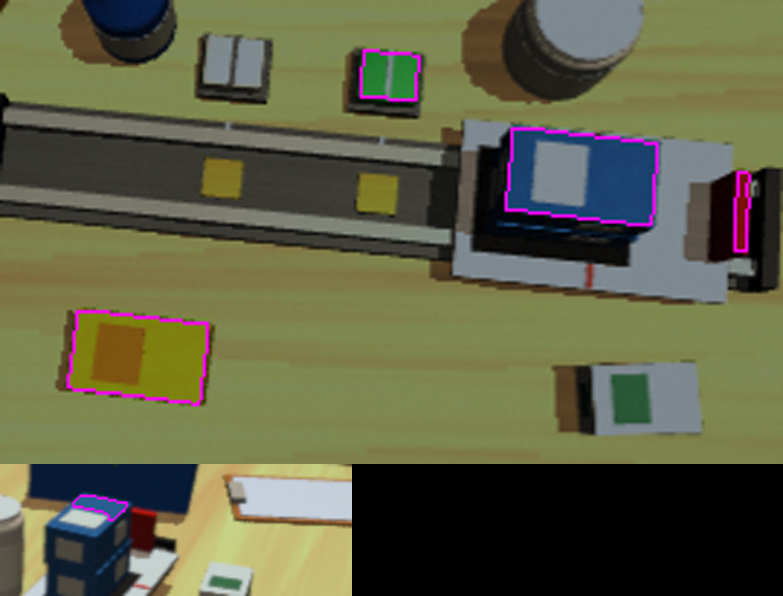

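The yellow fit is consistent between the two views: centre (0.483, 0.1655), yaw -5.4°. I'll turn 64° and travel above it.

>>> carry_out([
  [0,0,0,0,0,-9.1,85],
  [0,0,0,0,0,-9.1,85],
  [0,0,0,0,0,-9.1,85],
  [0,0,0,0,0,-9.1,85],
  [0,0,0,0,0,-9.2,85],
  [0,0,0,0,0,-9.2,85],
  [0,0,0,0,0,-9.2,85],
  [59,14.5,0,0,0,0,85],
  [59,14.5,0,0,0,0,85],
  [59,14.5,0,0,0,0,85],
  [59,14.5,0,0,0,0,85],
  [59,14.5,0,0,0,0,85],
  [59,14.5,0,0,0,0,85],
  [59,14.5,0,0,0,0,85],
  [59,14.5,0,0,0,0,85],
  [59,14.5,0,0,0,0,85],
  [59,14.5,0,0,0,0,85],
  [59,14.5,0,0,0,0,85],
  [59,14.5,0,0,0,0,85],
  [0,0,0,0,0,0,85],
])

```text
time: 2.6
eef_pos: [0.46, 0.1084, 0.2423]
orientation: [0.737, 0.676, 0.001, -0.001]
force: [0.1, -0.5, 0.2]
gripper_width: 0.085
grip_force: 0.0
```

```bash
cat >> m.py <<'E'
def delta(P,yx):
    "tool-frame shift (mm) to world P and turn (deg) to bring tool x to world angle yx"
    from scipy.spatial.transform import Rotation as R
    o=get_obs(); r=R.from_quat(o["orientation"]); a=r.as_matrix()[:,0]
    ang=np.degrees(np.arctan2(a[1],a[0])); print("t",o["time"],"pos",o["eef_pos"].round(4),"ang",round(ang,2),"F",o["force"].round(1),"w",o["gripper_width"],"tilt",r.as_matrix()[:2,2].round(4))
    print("shift",(r.inv().apply(np.array(P)-o["eef_pos"])*1000).round(1),"wz",round(ang-yx,2))
E
python3 -c "
from m import *
delta([.483,.1655,.020],84.6)
s=cv2.cvtColor(cv2.imread('pics/side0.png'),cv2.COLOR_BGR2RGB)
show('bside',facefit('side',s,[(98,140,105),(0,0,150)],[(112,255,255),(180,60,255)],(335,115,52,27),.128))
t=cv2.cvtColor(cv2.imread('pics/top0.png'),cv2.COLOR_BGR2RGB)
show('tray? ',facefit('top',t,[(0,0,0)],[(180,90,62)],(238,175,155,55),.01))
"
```

```text
t 2.6 pos [0.46   0.1084 0.2423] ang 85.0 F [ 0.1 -0.5  0.2] w 0.0849618454850434 tilt [0.0001 0.0032]
shift [ 58.1  18.  222.5] wz 0.4
bside {'cent': array([ 0.6081, -0.1383]), 'yaw': -6.36, 'size': array([58.3, 98.1]), 'rect': [array([ 608.6, -140. ]), array([99.3, 60.5]), np.float64(83.6)]}
tray?  {'cent': array([0.6286, 0.1248]), 'yaw': -4.62, 'size': array([ 49.4, 357.8]), 'rect': [array([626.5, 114.9]), array([359.5,  63.3]), np.float64(82.6)]}
```

>>> carry_out([
  [29,9,25,0,0,0.4,85],
  [29,9,35,0,0,0,85],
  [0,0,40,0,0,0,85],
  [0,0,40,0,0,0,85],
  [0,0,30,0,0,0,85],
  [0,0,20,0,0,0,85],
  [0,0,0,0,0,0,85],
  [0,0,0,0,0,0,85],
])

```text
time: 3.6
eef_pos: [0.4838, 0.1588, 0.0529]
orientation: [0.742, 0.67, 0.0, 0.0]
force: [0.4, -0.3, 0.6]
gripper_width: 0.0852
grip_force: 0.0
```

```bash
python3 - <<'E'
from m import *
delta([.483,.1655,.020],84.6)
s=read_camera('side');t=read_camera('top')
cv2.imwrite('pics/g1.png',np.hstack([crop(s,310,170,120,120,3.3),crop(t,230,200,120,120,3.3)])[:,:,::-1])
E
```

```text
t 3.6 pos [0.4838 0.1588 0.0529] ang 84.13 F [ 0.4 -0.3  0.6] w 0.08518925376797032 tilt [ 0.0005 -0.    ]
shift [ 6.6 -1.5 32.9] wz -0.47
```

View pics/g1.png

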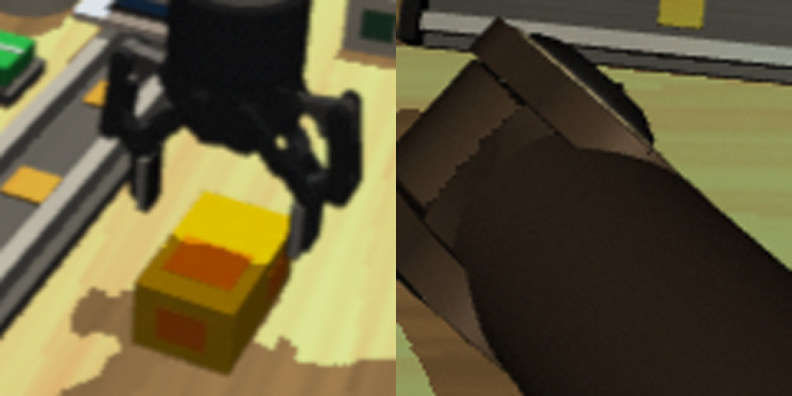

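The fingers straddle the carton. I'll centre, descend and grip.

>>> carry_out([
  [6.6,-1.5,0,0,0,-0.5,85],
  [0,0,15,0,0,0,85],
  [0,0,12,0,0,0,85],
  [0,0,6,0,0,0,85],
  [0,0,0,0,0,0,85],
  [0,0,0,0,0,0,70],
  [0,0,0,0,0,0,55],
  [0,0,0,0,0,0,50],
  [0,0,0,0,0,0,50],
  [0,0,0,0,0,0,50],
  [0,0,0,0,0,0,50],
], newtons=30)

```text
time: 5.08
eef_pos: [0.4829, 0.1659, 0.0197]
orientation: [0.739, 0.673, 0.0, 0.0]
force: [-0.0, 0.4, 5.5]
gripper_width: 0.0594
grip_force: 33.7
```

```bash
python3 - <<'E'
from m import *
delta([.483,.1655,.230],84.6)
E
```

```text
t 5.075 pos [0.4829 0.1659 0.0197] ang 84.66 F [-0.   0.4  5.5] w 0.05936094819144962 tilt [0.0007 0.0001]
shift [  -0.4    0.3 -210.3] wz 0.06
```

>>> carry_out([
  [0,0,-5,0,0,0,50],
  [0,0,-15,0,0,0,50],
  [0,0,-30,0,0,0,50],
  [0,0,-40,0,0,0,50],
  [0,0,-40,0,0,0,50],
  [0,0,-35,0,0,0,50],
  [0,0,-15,0,0,0,50],
  [0,0,0,0,0,0,50],
  [0,0,0,0,0,0,50],
  [0,0,0,0,0,0,50],
])

```text
time: 6.32
eef_pos: [0.4819, 0.1655, 0.198]
orientation: [0.739, 0.673, -0.001, -0.001]
force: [-0.1, 0.0, -2.7]
gripper_width: 0.0597
grip_force: 33.5
```

```bash
python3 - <<'E'
from m import *
delta([.608,-.139,.200],84.3)
s=read_camera('side');t=read_camera('top')
cv2.imwrite('pics/g2.png',np.hstack([crop(s,290,80,160,170,2.5),crop(t,230,180,160,170,2.5)])[:,:,::-1])
E
```

```text
t 6.325 pos [0.4819 0.1655 0.198 ] ang 84.67 F [-0.1  0.  -2.7] w 0.05970754093162223 tilt [-0.0023 -0.0005]
shift [-291.5  153.8   -2.2] wz 0.37
```

View pics/g2.png

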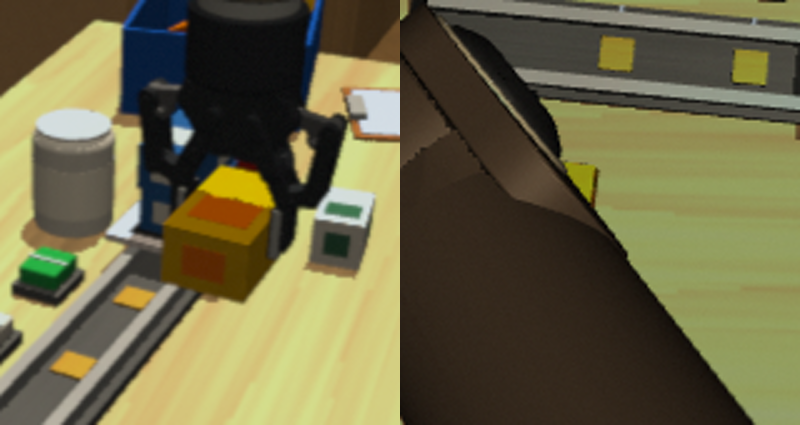

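>>> carry_out([
  [-15,8,0,0,0,0,50],
  [-30,16,0,0,0,0.4,50],
  [-42,22,0,0,0,0,50],
  [-42,22,0,0,0,0,50],
  [-42,22,0,0,0,0,50],
  [-42,22,0,0,0,0,50],
  [-40,21,0,0,0,0,50],
  [-25,13,0,0,0,0,50],
  [-13,8,0,0,0,0,50],
  [0,0,10,0,0,0,50],
  [0,0,10,0,0,0,50],
  [0,0,0,0,0,0,50],
  [0,0,0,0,0,0,50],
])

```text
time: 8.05
eef_pos: [0.6071, -0.1381, 0.1794]
orientation: [0.741, 0.671, 0.0, -0.0]
force: [0.2, 0.4, -1.9]
gripper_width: 0.0595
grip_force: 33.4
```

```bash
python3 - <<'E'
from m import *
delta([.608,-.139,.160],84.3)
s=read_camera('side');t=read_camera('top')
cv2.imwrite('pics/s3.png',s[:,:,::-1]);cv2.imwrite('pics/t3.png',t[:,:,::-1])
cv2.imwrite('pics/g3.png',np.hstack([crop(s,320,70,100,130,4),crop(t,400,160,100,130,4)])[:,:,::-1])
E
```

```text
t 8.05 pos [ 0.6071 -0.1381  0.1794] ang 84.34 F [ 0.2  0.4 -1.9] w 0.05946271526702198 tilt [0.0001 0.0001]
shift [-0.8  1.  19.4] wz 0.04
```

View pics/g3.png

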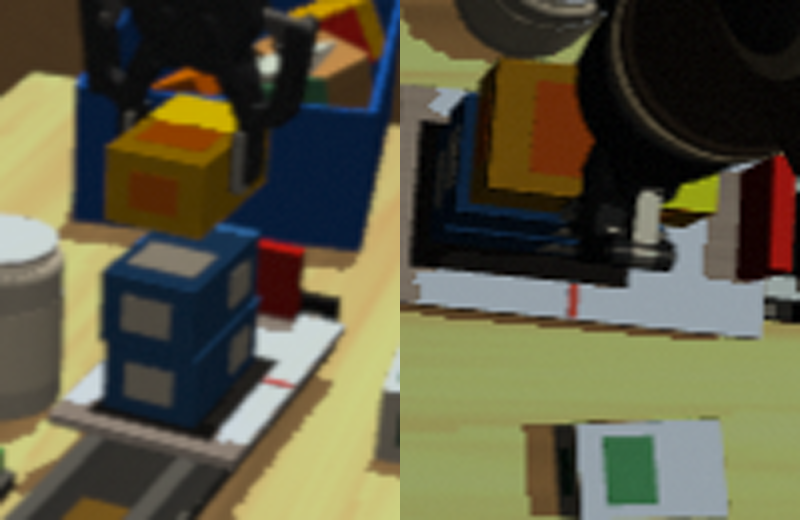

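```bash
cat >> m.py <<'E'
def low(im,lo,hi,box):
    "lower boundary, subpixel-free: (u, v) of lowest mask pixel +.5"
    x,y,w,h=box; hsv=cv2.cvtColor(im,cv2.COLOR_RGB2HSV); m=np.zeros(im.shape[:2],np.uint8)
    for l,g in zip(lo,hi): m[y:y+h,x:x+w]|=cv2.inRange(hsv,np.array(l),np.array(g))[y:y+h,x:x+w]
    m=cv2.morphologyEx(m,cv2.MORPH_CLOSE,np.ones((3,3)))
    c=max(cv2.findContours(m,0,cv2.CHAIN_APPROX_NONE)[0],key=cv2.contourArea); f=np.zeros_like(m); cv2.drawContours(f,[c],-1,1,-1)
    return np.array([(u,np.nonzero(f[:,u])[0].max()+.5) for u in range(x,x+w) if f[:,u].any()])
def edges(n,L,z,r1,r2):
    out=[]
    for a,b in(r1,r2):
        P=plane(n,L[(L[:,0]>=a)&(L[:,0]<=b)],z)[:,:2].astype(np.float32)
        f=cv2.fitLine(P,cv2.DIST_HUBER,0,.001,.001).ravel(); out.append(f)
    A=np.c_[out[0][:2],-out[1][:2]]; k=np.linalg.solve(A,out[1][2:]-out[0][2:])
    return (out[0][2:]+k[0]*out[0][:2]).round(4),[round(float(np.degrees(np.arctan2(f[1],f[0]))),2) for f in out], plane(n,L[:1],z)[0,:2].round(4), L[[0,-1],0]
YL=([(12,120,40)],[(38,255,255)]); BL=([(98,140,105),(0,0,150)],[(112,255,255),(180,60,255)])
E
python3 - <<'E'
from m import *
rd=lambda f:cv2.cvtColor(cv2.imread(f),cv2.COLOR_BGR2RGB)
s0=rd('pics/side0.png');s3=rd('pics/s3.png')
L=low(s0,*BL,(335,115,52,27)); print(L[::3].tolist()); print('blue',edges('side',L,.128,(349,367),(374,385)))
L=low(s3,*YL,(340,93,48,40)); print(L[::3].tolist()); print('yel',edges('side',L,.1594,(349,368),(374,383)))
E
```

```text
[[345.0, 137.5], [348.0, 138.5], [351.0, 138.5], [354.0, 139.5], [357.0, 140.5], [360.0, 140.5], [363.0, 141.5], [366.0, 141.5], [369.0, 141.5], [372.0, 139.5], [375.0, 136.5], [378.0, 133.5], [381.0, 131.5]]
blue (array([ 0.5827, -0.0898], dtype=float32), [-2.7, 85.04], array([ 0.642 , -0.0934]), array([345., 383.]))
[[340.0, 130.5], [343.0, 129.5], [346.0, 130.5], [349.0, 130.5], [352.0, 130.5], [355.0, 127.5], [358.0, 127.5], [361.0, 127.5], [364.0, 128.5], [367.0, 128.5], [370.0, 128.5], [373.0, 125.5], [376.0, 123.5], [379.0, 120.5], [382.0, 118.5], [385.0, 115.5]]
yel (array([ 0.5838, -0.1023], dtype=float32), [39.05, 83.24], array([ 0.6424, -0.0594]), array([340., 385.]))
```

```bash
sed -i 's/YL=(\[(12,120,40)\]/YL=([(12,215,40)]/' m.py
python3 - <<'E'
from m import *
rd=lambda f:cv2.cvtColor(cv2.imread(f),cv2.COLOR_BGR2RGB)
s0=rd('pics/side0.png');s3=rd('pics/s3.png')
L=low(s3,*YL,(340,93,48,40)); print(L[::2].tolist()); print('yel',edges('side',L,.1594,(349,368),(373,383)))
# same routine on the yellow carton on the table before the grasp: known offset check
S=cv2.cvtColor(s0,cv2.COLOR_RGB2HSV)
L=low(s0,*YL,(345,222,60,60)); print(L[[0,-1]],L[np.argmax(L[:,1])]); print('yel0',edges('side',L,0.0,(355,374),(383,394)))
c=np.array([.483,.1655]);a=np.radians(-5.4);x=np.array([np.cos(a),np.sin(a)]);y=np.array([-x[1],x[0]])
print('expected yel0 corner',c-.03*x+.05*y)
c=np.array([.608,-.139]);a=np.radians(-5.7);x=np.array([np.cos(a),np.sin(a)]);y=np.array([-x[1],x[0]])
print('expected blue corner',c-.03*x+.05*y, 'left',c+.03*x+.05*y)
E
```

```text
[[347.0, 123.5], [349.0, 124.5], [351.0, 124.5], [353.0, 125.5], [355.0, 125.5], [357.0, 126.5], [359.0, 126.5], [361.0, 126.5], [363.0, 127.5], [365.0, 127.5], [367.0, 128.5], [369.0, 128.5], [371.0, 126.5], [373.0, 124.5], [375.0, 123.5], [377.0, 122.5], [379.0, 120.5]]
yel (array([ 0.5887, -0.095 ], dtype=float32), [-6.5, 79.32], array([ 0.6416, -0.1028]), array([347., 379.]))
[[351.  273.5]
 [398.  239.5]] [374.  281.5]
yel0 (array([0.4605, 0.2134], dtype=float32), [-6.6, 84.56], array([0.515 , 0.2085]), array([351., 398.]))
expected yel0 corner [0.45783856 0.21810135]
expected blue corner [ 0.58311432 -0.08626763] left [ 0.64281765 -0.09222681]
```

```bash
python3 - <<'E'
from m import *
rd=lambda f:cv2.cvtColor(cv2.imread(f),cv2.COLOR_BGR2RGB)
t3=rd('pics/t3.png');t0=rd('pics/top0.png');s3=rd('pics/s3.png');s0=rd('pics/side0.png')
print("t3 rows R", *[(v,t3[v,414:430,0].tolist()) for v in(180,190,200)],sep="\n")
print("t3 cols R", *[(u,t3[168:182,u,0].tolist(),t3[200:214,u,0].tolist()) for u in(428,436)],sep="\n")
print("t0 rows B", *[(v,t0[v,408:424,2].tolist()) for v in(188,198,208)],sep="\n")
print("t0 cols B", *[(u,t0[178:192,u,2].tolist(),t0[206:222,u,2].tolist()) for u in(420,450)],sep="\n")
print("s3 cols", *[(u,s3[118:136,u].sum(1).tolist(), s3[118:136,u,0].tolist(), s3[118:136,u,2].tolist()) for u in(352,365)],sep="\n")
E
```

```text
t3 rows R
(180, [150, 150, 151, 150, 150, 108, 49, 27, 29, 29, 92, 105, 101, 102, 101, 102])
(190, [4, 2, 11, 13, 13, 26, 31, 43, 36, 85, 101, 101, 102, 103, 103, 100])
(200, [18, 9, 13, 14, 26, 29, 32, 30, 64, 95, 103, 102, 102, 103, 102, 101])
t3 cols R
(428, [41, 40, 40, 40, 38, 36, 66, 106, 101, 100, 101, 102, 101, 101], [102, 101, 101, 100, 100, 100, 98, 68, 34, 34, 33, 31, 11, 12])
(436, [42, 39, 40, 41, 44, 45, 113, 110, 100, 101, 101, 100, 108, 113], [113, 112, 113, 109, 101, 102, 102, 101, 63, 34, 33, 33, 31, 12])
t0 rows B
(188, [144, 144, 145, 145, 72, 9, 11, 10, 93, 108, 106, 107, 107, 108, 108, 107])
(198, [5, 11, 18, 16, 18, 28, 13, 91, 108, 108, 109, 108, 108, 110, 107, 110])
(208, [8, 17, 16, 14, 10, 10, 92, 112, 111, 111, 110, 110, 111, 111, 112, 135])
t0 cols B
(420, [71, 73, 77, 76, 74, 115, 107, 106, 106, 107, 107, 106, 105, 106], [113, 112, 111, 112, 112, 113, 113, 57, 14, 15, 12, 37, 39, 11, 14, 9])
(450, [74, 74, 76, 79, 79, 80, 78, 70, 143, 119, 111, 112, 112, 110], [111, 112, 111, 111, 111, 112, 113, 114, 115, 114, 120, 10, 25, 22, 25, 42])
s3 cols
(352, [131, 128, 126, 126, 129, 130, 133, 131, 156, 262, 293, 297, 292, 263, 257, 185, 225, 286], [82, 82, 82, 81, 77, 76, 76, 72, 66, 112, 129, 131, 126, 102, 81, 42, 63, 95], [5, 2, 1, 1, 1, 0, 2, 6, 36, 60, 63, 64, 66, 72, 87, 81, 87, 95])
(365, [128, 128, 131, 136, 132, 134, 129, 129, 132, 132, 144, 151, 159, 219, 350, 367, 364, 366], [76, 75, 76, 77, 75, 76, 75, 75, 76, 75, 71, 40, 29, 62, 126, 133, 132, 133], [0, 0, 1, 4, 3, 4, 1, 0, 2, 2, 19, 61, 78, 85, 105, 109, 108, 108])
```

```bash
python3 - <<'E'
from m import *
zt=.1794-.0197+.045
def fr(P,a): # to carton axes
    x=np.array([np.cos(a),np.sin(a)]); return P[:,:2]@np.c_[x,[-x[1],x[0]]]*1000
a=np.radians(-5.7)
print("yel +y edge", plane("top",[(423.64,180),(422.75,190),(422.0,200)],zt).round(4).tolist(), fr(plane("top",[(423.64,180),(422.75,190),(422.0,200)],zt),a)[:,1])
print("yel -x edge", fr(plane("top",[(428,207.03),(436,207.93)],zt),a)[:,0], "+x",fr(plane("top",[(428,174.05)],zt),a)[:,0])
q=[(416-.5+.15,188),(415-.5+.17,198),(414-.5+.2,208)]
print("blue +y edge", fr(plane("top",q,.128),a)[:,1])
print("blue -x edge", fr(plane("top",[(420,212.93),(450,216.5)],.128),a)[:,0],"+x",fr(plane("top",[(420,182.5),(450,185.5)],.128),a)[:,0])
t0=cv2.cvtColor(cv2.imread("pics/top0.png"),cv2.COLOR_BGR2RGB)
print([(v,t0[v,458:474,2].tolist()) for v in(192,202,212)])
E
```

```text
yel +y edge [[0.6303, -0.091, 0.2047], [0.612, -0.0891, 0.2047], [0.5938, -0.0875, 0.2047]] [-27.93484694 -27.89853309 -28.10308656]
yel -x edge [588.23121853 588.27812068] +x [647.97280909]
blue +y edge [-28.3320368  -28.16818564 -28.02058428]
blue -x edge [589.28310059 589.14844609] +x [649.74293377 650.49844243]
[(192, [111, 110, 110, 111, 109, 111, 110, 111, 114, 130, 144, 144, 144, 144, 145, 144]), (202, [114, 114, 112, 113, 115, 112, 112, 114, 118, 129, 145, 143, 144, 143, 145, 143]), (212, [114, 114, 113, 113, 113, 112, 112, 116, 129, 144, 145, 143, 145, 143, 145, 143])]
```

Top view edges put the carton within 0.3 mm in y and about 1 mm short in x. I'll shift and lower it.

>>> carry_out([
  [0,1,8,0,0,0,50],
  [0,0,10,0,0,0,50],
  [0,0,6,0,0,0,50],
  [0,0,3,0,0,0,50],
  [0,0,1.5,0,0,0,50],
  [0,0,0,0,0,0,50],
  [0,0,0,0,0,0,50],
])

```text
time: 9.02
eef_pos: [0.6082, -0.1392, 0.151]
orientation: [0.742, 0.671, 0.0, 0.0]
force: [0.3, 0.4, -2.3]
gripper_width: 0.0599
grip_force: 33.4
```

```bash
python3 -c "
from m import *
delta([.608,-.1381,.1477],84.3)"
```

```text
t 9.025 pos [ 0.6082 -0.1392  0.151 ] ang 84.25 F [ 0.3  0.4 -2.3] w 0.05992571388292392 tilt [ 0.0004 -0.0001]
shift [ 1.1 -0.3  3.3] wz -0.05
```

>>> carry_out([
  [1,0,0.8,0,0,0,50],
  [0,0,0.7,0,0,0,50],
  [0,0,0.6,0,0,0,50],
  [0,0,0.5,0,0,0,50],
  [0,0,0,0,0,0,50],
  [0,0,0,0,0,0,50],
])

```text
time: 9.78
eef_pos: [0.6082, -0.1382, 0.1482]
orientation: [0.742, 0.671, 0.0, 0.0]
force: [0.4, -0.1, -2.1]
gripper_width: 0.0593
grip_force: 33.4
```

```bash
python3 -c "
from m import *
delta([.608,-.1381,.1477],84.3)"
```

```text
t 9.775 pos [ 0.6082 -0.1382  0.1482] ang 84.25 F [ 0.4 -0.1 -2.1] w 0.059264864613131386 tilt [ 0. -0.]
shift [ 0.1 -0.2  0.5] wz -0.05
```

Nearly down. I'll lower in small steps until contact.

>>> carry_out([
  [0,0,0.4,0,0,0,50],
  [0,0,0.3,0,0,0,50],
  [0,0,0.3,0,0,0,50],
  [0,0,0,0,0,0,50],
])

```text
time: 10.28
eef_pos: [0.6082, -0.1381, 0.1477]
orientation: [0.742, 0.671, 0.0, 0.0]
force: [-3.4, -0.9, 4.6]
gripper_width: 0.0597
grip_force: 34.1
```

>>> carry_out([
  [0,0,-0.4,0,0,0,50],
  [0,0,0,0,0,0,58],
  [0,0,0,0,0,0,61],
  [0,0,0,0,0,0,64],
  [0,0,0,0,0,0,70],
  [0,0,0,0,0,0,78],
  [0,0,0,0,0,0,85],
  [0,0,0,0,0,0,85],
  [0,0,0,0,0,0,85],
], newtons=20)

```text
time: 11.4
eef_pos: [0.6082, -0.1381, 0.1476]
orientation: [0.742, 0.671, 0.0, 0.0]
force: [-0.2, -0.6, -0.1]
gripper_width: 0.0851
grip_force: 0.0
```

>>> carry_out([
  [0,0,-10,0,0,0,85],
  [0,0,-30,0,0,0,85],
  [0,0,-45,0,0,0,85],
  [-30,-30,-30,0,0,0,85],
  [-50,-35,0,0,0,0,85],
  [-50,-35,0,0,0,0,85],
  [-50,-35,0,0,0,0,85],
  [-20,-35,0,0,0,0,85],
  [0,0,0,0,0,0,85],
])

```text
time: 12.52
eef_pos: [0.4161, -0.3225, 0.2632]
orientation: [0.743, 0.669, -0.001, 0.0]
force: [0.3, 0.1, 0.9]
gripper_width: 0.0849
grip_force: 0.0
```

```bash
python3 - <<'E'
from m import *
s=read_camera('side');t=read_camera('top')
cv2.imwrite('pics/s4.png',s[:,:,::-1]);cv2.imwrite('pics/t4.png',t[:,:,::-1])
show('ytop',yel("top",t,(395,160,85,70),.173))
cv2.imwrite('pics/g4.png',np.hstack([crop(s,320,90,100,110,3.9),crop(t,400,160,100,110,3.9)])[:,:,::-1])
delta([.58,-.30,.2],84.3)
E
```

```text
ytop {'cent': array([ 0.6081, -0.1387]), 'yaw': -6.09, 'size': array([59.2, 98.6]), 'rect': [array([ 608.2, -138.4]), array([98.7, 59.1]), np.float64(84.1)]}
t 12.625 pos [ 0.4193 -0.3201  0.2635] ang 84.23 F [0.7 0.5 0.2] w 0.08514394961406128 tilt [ 0.0012 -0.0008]
shift [ 36.2 157.8  63.6] wz -0.07
```

View pics/g4.png

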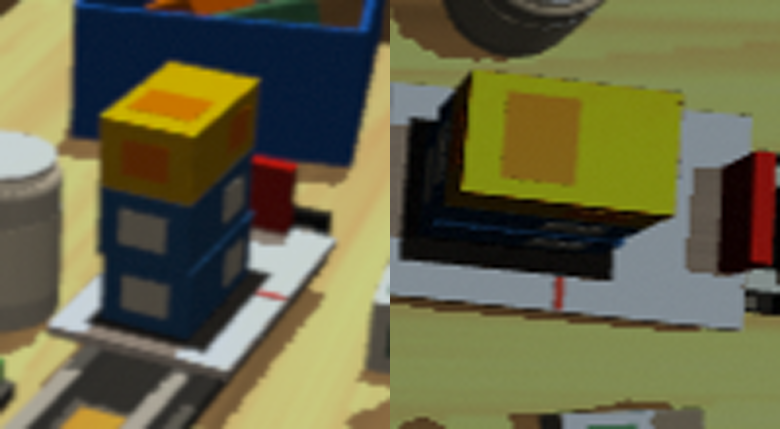

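The carton sits flush: centre (0.6081, -0.1387) against the blue (0.6079, -0.1388), yaw within about 0.5°. Next I'll go behind the red post with closed fingers and refine the travel from the markers.

```bash
python3 - <<'E'
from m import *
t=cv2.cvtColor(cv2.imread("pics/top0.png"),cv2.COLOR_BGR2RGB)
g=facefit("top",t,[(45,120,70)],[(75,255,255)],(355,145,40,45),.030)
w=facefit("top",t,[(0,0,100)],[(180,70,255)],(302,148,34,28),.030); show('w',w)
n1=facefit("top",t,[(15,150,90)],[(32,255,255)],(360,195,22,24),.02); n2=facefit("top",t,[(15,150,90)],[(32,255,255)],(306,190,22,24),.02)
show('n1',n1);show('n2',n2)
for a,b in((g,w),(n1,n2)):
    d=b["cent"]-a["cent"]; print(np.linalg.norm(d),np.degrees(np.arctan2(-d[0],d[1])))
a=np.radians(-4.9);u=np.array([-np.sin(a),np.cos(a)])
print("green",g["cent"]@u,"white",w["cent"]@u,"n1",n1["cent"]@u,"mid(red)",np.array([.55,-.16494])@u,"mid(col)",np.array([.6079,-.1388])@u-.03)
delta([.595,-.295,.2635],85.2)
E
```

```text
w {'cent': array([0.712 , 0.1012]), 'yaw': -6.2, 'size': array([38.6, 44.6]), 'rect': [array([712. , 101.1]), array([44.4, 38.9]), np.float64(85.4)]}
n1 {'cent': array([ 0.6115, -0.0105]), 'yaw': 52.23, 'size': array([29.2, 29.2]), 'rect': [array([611.2, -10.4]), array([29.3, 28.7]), np.float64(0.1)]}
n2 {'cent': array([0.6213, 0.1085]), 'yaw': -76.98, 'size': array([28.7, 29.2]), 'rect': [array([621.3, 108.7]), array([27.3, 26.8]), np.float64(1.3)]}
0.12032464419228507 -4.815049305730452
0.11940284753723421 -4.707852244372187
green 0.041322481311348275 white 0.16164699324832535 n1 0.0417708228884957 mid(red) -0.11735788542817599 mid(col) -0.11636777953609212
t 12.625 pos [ 0.4193 -0.3201  0.2635] ang 84.23 F [0.7 0.5 0.2] w 0.08514394961406128 tilt [ 0.0012 -0.0008]
shift [4.260e+01 1.723e+02 1.000e-01] wz -0.97
```

>>> carry_out([
  [8.5,34.5,0,0,0,-0.5,0],
  [8.5,34.5,0,0,0,-0.5,0],
  [8.5,34.5,0,0,0,0,0],
  [8.5,34.5,0,0,0,0,0],
  [8.5,34.5,0,0,0,0,0],
  [0,0,30,0,0,0,0],
  [0,0,50,0,0,0,0],
  [0,0,40,0,0,0,0],
  [0,0,20,0,0,0,0],
  [0,0,0,0,0,0,0],
  [0,0,0,0,0,0,0],
])

```text
time: 14.0
eef_pos: [0.596, -0.2928, 0.1244]
orientation: [0.736, 0.677, 0.001, 0.001]
force: [-0.5, -0.1, 0.3]
gripper_width: 0.0001
grip_force: 0.0
```

```bash
python3 - <<'E'
from m import *
s=read_camera('side');t=read_camera('top')
cv2.imwrite('pics/g5.png',np.hstack([crop(s,340,60,110,120,3.5),crop(t,420,150,110,120,3.5)])[:,:,::-1])
delta([.595,-.295,.068],85.2)
E
```

```text
t 14.1 pos [ 0.5957 -0.2932  0.1246] ang 85.26 F [-0.5 -0.6  0.3] w 0.00024767242068110757 tilt [ 0.0027 -0.0013]
shift [-1.8 -0.7 56.6] wz 0.06
```

View pics/g5.png

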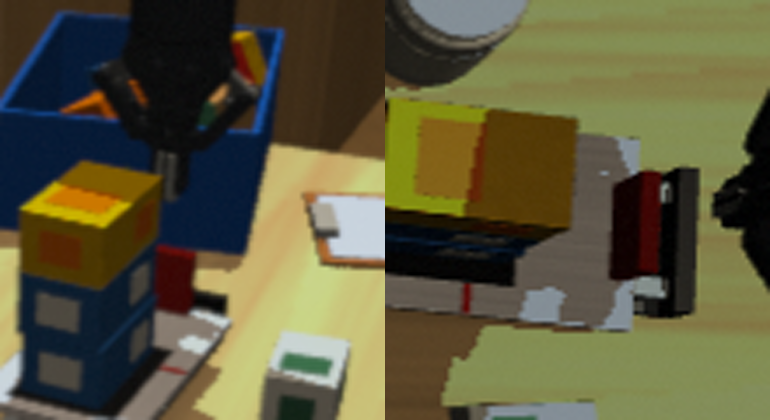

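>>> carry_out([
  [0,0,25,0,0,0,0],
  [0,0,20,0,0,0,0],
  [0,0,11,0,0,0,0],
  [0,0,0,0,0,0,0],
  [4,0,0,0,0,0,0],
  [4,0,0,0,0,0,0],
  [2,0,0,0,0,0,0],
  [2,0,0,0,0,0,0],
  [1,0,0,0,0,0,0],
  [1,0,0,0,0,0,0],
  [0,0,0,0,0,0,0],
])

```text
time: 15.48
eef_pos: [0.5957, -0.279, 0.0666]
orientation: [0.736, 0.677, -0.0, 0.0]
force: [-0.1, -0.4, 0.1]
gripper_width: 0.0002
grip_force: 0.0
```

>>> carry_out([
  [1,0,0,0,0,0,0],
  [1,0,0,0,0,0,0],
  [1,0,0,0,0,0,0],
  [1,0,0,0,0,0,0],
  [1,0,0,0,0,0,0],
  [1,0,0,0,0,0,0],
  [0,0,0,0,0,0,0],
])

```text
time: 16.35
eef_pos: [0.5962, -0.2729, 0.0666]
orientation: [0.736, 0.677, 0.0, -0.0]
force: [-0.7, -1.1, 0.4]
gripper_width: 0.0002
grip_force: 0.5
```

>>> carry_out([
  [0.7,0,0,0,0,0,0],
  [0.7,0,0,0,0,0,0],
  [0.8,0,0,0,0,0,0],
  [0.8,0,0,0,0,0,0],
])

```text
time: 16.85
eef_pos: [0.5965, -0.27, 0.0666]
orientation: [0.736, 0.677, 0.0, -0.0]
force: [0.1, -2.0, 0.3]
gripper_width: 0.0002
grip_force: 0.8
```

>>> carry_out([
  [1.2,0,0,0,0,0,0],
  [1.8,0,0,0,0,0,0],
  [2.5,0,0,0,0,0,0],
  [3,0,0,0,0,0,0],
  [3.5,0,0,0,0,0,0],
  [4,0,0,0,0,0,0],
  [4,0,0,0,0,0,0],
  [4,0,0,0,0,0,0],
  [4,0,0,0,0,0,0],
  [4,0,0,0,0,0,0],
  [4,0,0,0,0,0,0],
  [4,0,0,0,0,0,0],
  [4,0,0,0,0,0,0],
  [4,0,0,0,0,0,0],
  [4,0,0,0,0,0,0],
  [4,0,0,0,0,0,0],
  [4,0,0,0,0,0,0],
  [4,0,0,0,0,0,0],
  [4,0,0,0,0,0,0],
  [4,0,0,0,0,0,0],
])

```text
time: 19.35
eef_pos: [0.6024, -0.198, 0.0666]
orientation: [0.736, 0.677, -0.0, -0.0]
force: [-1.4, -1.5, -0.6]
gripper_width: 0.0
grip_force: 0.9
```

>>> carry_out([
  [4,0,0,0,0,0,0],
  [4,0,0,0,0,0,0],
  [4,0,0,0,0,0,0],
  [4,0,0,0,0,0,0],
  [4,0,0,0,0,0,0],
  [4,0,0,0,0,0,0],
  [4,0,0,0,0,0,0],
  [4,0,0,0,0,0,0],
  [4,0,0,0,0,0,0],
  [4,0,0,0,0,0,0],
  [3.5,0,0,0,0,0,0],
  [3,0,0,0,0,0,0],
  [2.5,0,0,0,0,0,0],
  [2,0,0,0,0,0,0],
  [1.5,0,0,0,0,0,0],
  [1,0,0,0,0,0,0],
  [0.5,0,0,0,0,0,0],
  [0,0,0,0,0,0,0],
])

```text
time: 21.6
eef_pos: [0.6069, -0.1444, 0.0666]
orientation: [0.736, 0.677, 0.0, 0.0]
force: [-1.5, -1.0, -0.6]
gripper_width: 0.0
grip_force: 0.5
```

```bash
cat > look.py <<'E'
from m import *
import sys
t=read_camera("top")
u=np.array([.083,.9965]); hsv=cv2.cvtColor(t,cv2.COLOR_RGB2HSV)
t0=cv2.cvtColor(cv2.imread("pics/top0.png"),cv2.COLOR_BGR2RGB)
g=facefit("top",t0,[(45,120,70)],[(75,255,255)],(355,145,40,45),.030)["cent"]@u
# red line on the near deck edge
r=((hsv[:,:,0]<8)|(hsv[:,:,0]>170))&(hsv[:,:,1]>90)&(hsv[:,:,2]>40)
x0=int(sys.argv[1]); R=r[215:240,x0:x0+40]; v,uu=np.nonzero(R); print("redpx",len(uu),uu.mean()+x0,v.mean()+215)
p=plane("top",[(uu.mean()+x0,v.mean()+215)],.038)[0,:2]
print("to go by red line",1000*(g-p@u))
delta([.6,0,.0666],85.25)
cv2.imwrite(sys.argv[2],t[:,:,::-1])
E
python3 look.py 370 pics/t6.png
```

```text
redpx 24 380.875 227.875
to go by red line 26.363847694085198
t 21.65 pos [ 0.607  -0.1444  0.0666] ang 85.26 F [ 0.  -1.  -0.5] w -0.00017525675298288337 tilt [0.0002 0.0001]
shift [143.3 -18.9   0. ] wz 0.01
```

>>> carry_out([
  [1,0,0,0,0,0,0],
  [1.5,0,0,0,0,0,0],
  [2,0,0,0,0,0,0],
  [2,0,0,0,0,0,0],
  [2,0,0,0,0,0,0],
  [2,0,0,0,0,0,0],
  [2,0,0,0,0,0,0],
  [1.5,0,0,0,0,0,0],
  [1,0,0,0,0,0,0],
  [1,0,0,0,0,0,0],
  [0,0,0,0,0,0,0],
])

```text
time: 23.02
eef_pos: [0.6083, -0.1283, 0.0666]
orientation: [0.736, 0.677, 0.0, 0.0]
force: [-1.4, -3.3, 0.6]
gripper_width: -0.0001
grip_force: 1.5
```

```bash
python3 look.py 355 pics/t7.png; python3 -c "
import cv2
t=cv2.imread('pics/t7.png'); cv2.imwrite('pics/c7.png',cv2.resize(t[140:260,300:480],None,fx=4,fy=4,interpolation=2))"
```

```text
redpx 24 373.1666666666667 227.79166666666666
to go by red line 9.887799068715546
t 23.075 pos [ 0.6083 -0.1282  0.0666] ang 85.28 F [-0.8 -2.6  0.7] w 0.0002761623172707312 tilt [0.0001 0.0002]
shift [127.1 -18.8   0. ] wz 0.03
```

View pics/c7.png

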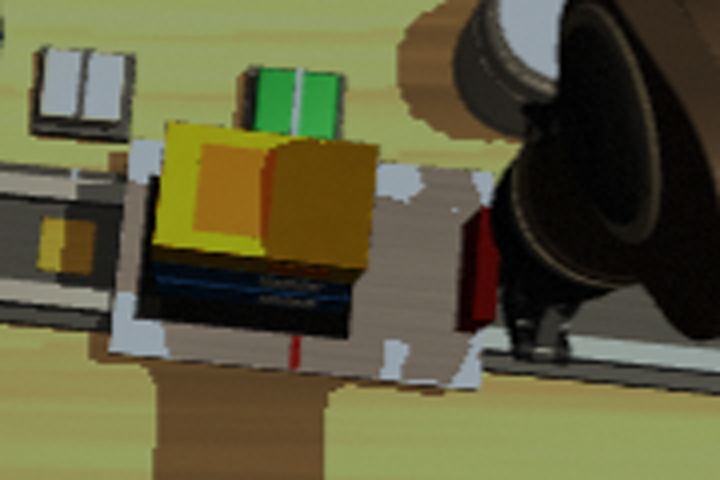

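The column is square. The deck's red line at px (373,228) is about 10 mm short of the green line, so I'll inch forward.

>>> carry_out([
  [0.8,0,0,0,0,0,0],
  [0.8,0,0,0,0,0,0],
  [0.8,0,0,0,0,0,0],
  [0.8,0,0,0,0,0,0],
  [0.8,0,0,0,0,0,0],
])

```text
time: 23.7
eef_pos: [0.6086, -0.1241, 0.0666]
orientation: [0.736, 0.677, 0.0, -0.0]
force: [0.9, -1.6, 0.4]
gripper_width: 0.0003
grip_force: 0.5
```

>>> carry_out([
  [0.8,0,0,0,0,0,0],
  [0.8,0,0,0,0,0,0],
])

```text
time: 23.95
eef_pos: [0.6087, -0.1225, 0.0666]
orientation: [0.736, 0.677, 0.0, -0.0]
force: [1.4, -0.4, 0.5]
gripper_width: 0.0001
grip_force: 0.2
```

>>> carry_out([
  [0.7,0,0,0,0,0,0],
  [0.7,0,0,0,0,0,0],
])

```text
time: 24.2
eef_pos: [0.6088, -0.1212, 0.0666]
orientation: [0.736, 0.677, 0.0, -0.0]
force: [0.1, -0.7, -0.2]
gripper_width: -0.0003
grip_force: 0.0
```

```bash
python3 look.py 352 pics/t8.png; python3 - <<'E'
from m import *
for f in("pics/t7.png","pics/t8.png"):
    t=cv2.cvtColor(cv2.imread(f),cv2.COLOR_BGR2RGB); hsv=cv2.cvtColor(t,cv2.COLOR_RGB2HSV)
    # left (front) deck edge subpixel near v=222, and red line profile
    print(t[222,318:336,2].tolist(), t[227,364:380,1].tolist(), t[228,364:380,0].tolist())
E
```

```text
redpx 24 369.3333333333333 227.375
to go by red line 1.6150457759051688
t 24.25 pos [ 0.6088 -0.1212  0.0666] ang 85.28 F [-0.1 -0.  -0.3] w -0.00016095463883211003 tilt [0.     0.0003]
shift [120.  -18.8   0. ] wz 0.03
[26, 19, 19, 30, 21, 19, 19, 21, 22, 24, 153, 168, 169, 168, 167, 169, 169, 169] [99, 101, 99, 99, 99, 99, 101, 100, 64, 24, 30, 89, 102, 102, 102, 103] [113, 113, 113, 111, 112, 110, 109, 108, 108, 105, 106, 106, 107, 109, 106, 108]
[27, 18, 16, 22, 15, 18, 153, 170, 169, 171, 171, 170, 169, 170, 170, 169, 170, 169] [100, 100, 99, 98, 63, 24, 12, 90, 101, 102, 101, 101, 103, 103, 104, 104] [114, 115, 114, 112, 109, 107, 106, 109, 108, 108, 107, 107, 107, 108, 108, 109]
```

>>> carry_out([
  [0.6,0,0,0,0,0,0],
  [0.6,0,0,0,0,0,0],
  [0,0,0,0,0,0,0],
])

```text
time: 24.62
eef_pos: [0.6089, -0.1203, 0.0666]
orientation: [0.736, 0.677, 0.0, 0.0]
force: [0.3, -0.2, -0.2]
gripper_width: 0.0003
grip_force: 0.0
```

>>> carry_out([
  [0.4,0,0,0,0,0,0],
  [0.4,0,0,0,0,0,0],
])

```text
time: 24.88
eef_pos: [0.609, -0.1196, 0.0666]
orientation: [0.736, 0.677, 0.0, 0.0]
force: [-0.3, -0.6, -0.4]
gripper_width: -0.0004
grip_force: 0.0
```

```bash
python3 look.py 352 pics/t9.png; python3 - <<'E'
from m import *
t=cv2.cvtColor(cv2.imread("pics/t9.png"),cv2.COLOR_BGR2RGB)
print(t[222,318:336,2].tolist(), t[227,364:380,1].tolist())
E
```

```text
redpx 25 368.56 226.96
to go by red line -0.11769314531499125
t 24.925 pos [ 0.6089 -0.1195  0.0666] ang 85.26 F [-0.3  0.7 -0.4] w 5.967051539868673e-05 tilt [0. 0.]
shift [118.3 -18.8   0. ] wz 0.01
[23, 19, 16, 19, 16, 153, 170, 171, 171, 170, 170, 170, 170, 170, 170, 170, 170, 171] [98, 100, 99, 79, 33, 14, 88, 102, 101, 102, 102, 102, 102, 102, 105, 104]
```

The carrier moves ahead with no force on the tool, so the detent is drawing it in. I'll wait and look again.

>>> carry_out([
  [0,0,0,0,0,0,0],
  [0,0,0,0,0,0,0],
  [0,0,0,0,0,0,0],
  [0,0,0,0,0,0,0],
  [0,0,0,0,0,0,0],
  [0,0,0,0,0,0,0],
])

```text
time: 25.68
eef_pos: [0.609, -0.1195, 0.0666]
orientation: [0.736, 0.677, 0.0, 0.0]
force: [-0.0, 0.0, 0.1]
gripper_width: -0.0001
grip_force: 0.0
```

```bash
python3 look.py 352 pics/t10.png; python3 - <<'E'
from m import *
t=cv2.cvtColor(cv2.imread("pics/t10.png"),cv2.COLOR_BGR2RGB)
print(t[222,318:336,2].tolist(), t[227,364:380,1].tolist())
E
```

```text
redpx 25 368.56 226.96
to go by red line -0.11769314531499125
t 25.725 pos [ 0.6089 -0.1196  0.0666] ang 85.26 F [ 0.4 -0.3  0.1] w 7.749751039596801e-05 tilt [-0. -0.]
shift [118.4 -18.8  -0. ] wz 0.01
[24, 18, 15, 20, 14, 153, 170, 170, 169, 169, 169, 170, 170, 170, 170, 170, 170, 169] [100, 100, 98, 80, 31, 11, 87, 101, 101, 101, 101, 102, 104, 103, 102, 103]
```

It has settled on the station line with no push, so it is clicked in. I'll back off and check.

>>> carry_out([
  [-5,0,0,0,0,0,0],
  [-15,0,0,0,0,0,0],
  [-25,0,0,0,0,0,0],
  [-20,0,-20,0,0,0,0],
  [0,0,-40,0,0,0,0],
  [0,0,-50,0,0,0,0],
  [-20,-20,-40,0,0,0,0],
  [-45,-30,0,0,0,0,0],
  [-45,-30,0,0,0,0,0],
  [-45,-30,0,0,0,0,0],
  [-30,-20,0,0,0,0,0],
  [0,0,0,0,0,0,0],
  [0,0,0,0,0,0,0],
])

```text
time: 27.35
eef_pos: [0.4587, -0.3581, 0.2167]
orientation: [0.736, 0.677, 0.0, 0.0]
force: [-0.4, 0.0, -0.1]
gripper_width: 0.0005
grip_force: 0.0
```

```bash
python3 look.py 352 pics/t11.png; python3 - <<'E'
from m import *
t=cv2.cvtColor(cv2.imread("pics/t11.png"),cv2.COLOR_BGR2RGB); s=read_camera("side")
r=yel("top",t,(325,150,80,70),.173); show('y',r); print("column vs green along rail mm (want 30):",1000*(r["cent"]@np.array([.083,.9965])-.0396))
cv2.imwrite('pics/g11.png',np.hstack([crop(s,230,60,220,200,1.8),crop(t,290,110,220,200,1.8)])[:,:,::-1])
E
```

```text
redpx 16 368.5 227.5
to go by red line -0.14348949279389955
t 27.4 pos [ 0.4592 -0.3574  0.2167] ang 85.31 F [-0.7  0.6  1.3] w 1.86927368454024e-05 tilt [0.0006 0.0003]
shift [367.7 111.  150.4] wz 0.06
y {'cent': array([0.621 , 0.0193]), 'yaw': -5.46, 'size': array([59.1, 99. ]), 'rect': [array([621.2,  19.4]), array([98.9, 59.1]), np.float64(84.2)]}
column vs green along rail mm (want 30): 31.17545
```

View pics/g11.png

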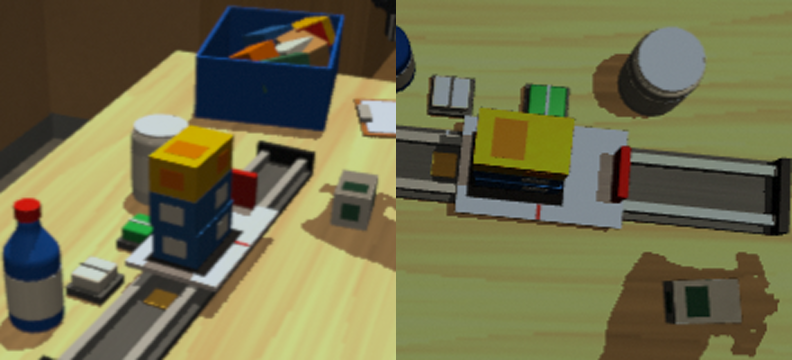

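The column stands square, and the carrier's red line at top px (368,228) is level with the green marker's line. The arm is clear.

```bash
python3 -c "
from rig import *
print(hand_in())"
```

```text
the job is handed in; nothing more can be done
None
```

The yellow carton is flush on the column (within about 1 mm and 0.5°), and the carrier has settled at the green station with the column square. I handed the job in after about 27 s of robot time, and the hand-in gave no verdict back.

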